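# Shim the rocking laboratory balance

## Robot

A 6-joint arm with a two-finger parallel gripper is mounted at the origin on the work surface. World frame = base frame: x ahead of the robot, y to its left, z up, the work surface at z = 0. Lengths are in m, angles in rad, forces in N, time in s.
With the tool pointing down it reaches from about 0.35 to 0.975 m from the base axis. Payload 4.9 kg.
Tool frame: the origin (TCP) lies at the very end of the fingers, on their centre line; the grasp point (between the pads) lies 19 mm behind it; z points along the fingers, y is the line along which they close (so a half turn about z gives the same grasp; the last joint's range is limited). The gripper opens to 85 mm and grips with 20 to 120 N. Pads are 22 mm wide; open, the fingers measure 114 mm over their backs; the gripper's body (76 mm by 85 mm) begins 54 mm behind the grasp point. The pads swing forward as they close: fully open they stand 13 mm farther back than shut.
Start: joints at [-1.38, 0.053, 1.613, -0, 1.476, -0.119], TCP at [0.191, -0.595, 0.231] pointing down, gripper open.
Joint ranges: [-3.01, 3.01], [-1.01, 2.22], [0.06, 2.58], [-1.02, 4.17], [0.09, 2.62], [-3.14, 3.14]. Speed limits (rad/s): [2.57, 2.57, 3.14, 3.14, 3.14, 3.14].

## Interface

Orientations are given as a rotation vector (axis times angle).
In Python, from station import ctrl gives the robot as it stands.
- The arm moves only by the tool jog_arm, never from a script. Its argument "plan" is a list of rows, each a list of 7 numbers: the shift along the tool's x, y, z in units of 0.02 m (1.0 is 0.02 m), then the turn, a rotation vector about the tool's x, y, z in units of 45 degrees (1.0 is 45 degrees), then the opening, from -1 (shut) to 1 (fully open). A call has 1 to 8 rows; each row shifts and turns the commanded pose from where the row before left it, along the tool's axes as they then stand; what a row does not reach is not made up. A row lasts 1/10 s, in which the tool goes at most 50 mm and 8.59 degrees, less where a joint would pass 70% of its speed; a pose out of reach is approached as far as the arm can. A call with a number of a shift or a turn outside -1 to 1 is refused whole. A call with a gripper value outside its range is refused whole. The fingers move at their own pace and stop on an object; "grip_force" is the grip in N (left out, the last holds). Time passes only in rows, so rows that do not move let the fingers close. It gives the time, the measured TCP pose, the force, the opening and the grip force at its end, in the units of the state.
- ctrl.get_obs(): the state, without advancing time (a new reading comes with each control period).
- ctrl.get_image(name): name is "scene" or "top" or "wrist"; returns (picture, depth): 384x512x3 uint8, red, green, blue; 384x512 float32, m along the optical axis (not along the pixel's ray), 0 where there is no reading.
- ctrl.camera_info(name): a dict with "camera_matrix" (3x3 intrinsics, pixels), "rvec" (rotation vector, rad) and "tvec" (3), from world to camera coordinates, as OpenCV has them; the wrist camera has in their place "T_tool_cam" (4x4, takes a point from camera to tool coordinates, whose origin is the TCP and whose axes are the flange's). Camera axes: x right, y down, z forward; pixel columns grow to the right and rows downward; lengths in m; the calibration is good to about 2 mm. The wrist camera is an equidistant fisheye: a pixel r from the principal point sees the ray r / f radians off the axis. A picture is of the moment at which its call begins: read the wrist's pose just before it. camera_info takes no time and is no camera call.
- ctrl.finish_job(): hands the job in; it is judged then, once.
The state is a dict: "t": time; "q": joint angles; "dq": joint speeds; "effort": joint torques, N m; "tool_pos": TCP position; "tool_rot": TCP orientation; "contact_force": force on the tool from outside, world axes, zero at the start; "wrist_torque": the same for the moment, N m; "opening": finger opening in m; "grip_force": force on a finger pad.
Only numpy, scipy, OpenCV 4.12 (cv2) and the standard library are available. Lean on these libraries where they do the work, as an engineer would, in place of code of your own. Each camera call takes 0.05 s, during which the arm holds its last target. There are 200 camera calls.

## Task

The bench balance rocks because the foot under its yellow-dotted corner is too short. With the fingertips, push the orange wedge along the bench, thin edge first, under that short foot until it is snug and the balance can no longer rock, but without shoving the balance along; then press down firmly on the yellow dot for a moment to check that the corner holds, and draw the hand away. Only push and press: pick nothing up, leave the balance standing level where it is, and do not disturb the bowl, the jar or the brass weight.

Things in the scene. Friction and masses are not known exactly. Their poses are not given: they have to be found in the camera images.
- balance: Cream bench balance, 3 kg, loose, level at the start. Body 240 (x) by 190 mm (y), underside 22 mm and flat top 67 mm above the bench; steel pan 128 mm across, up to 83 mm high, its centre at x = +25 mm. Origin: below the middle of the body, on the bench (z = 0). x points away from the display side, z up. Feet 22 mm across at x = +-104, y = +-79 mm; three bear, the one at -104, -79 hangs clear.
- short_foot: The short foot, rigid in the balance: bare steel disc, 22 mm across, 6 mm thick, on a thin stem, set in 16 mm from the balance's two sides. Origin: centre of its underside, which hangs 7 to 11 mm above the bench (differs each time). With the wedge snug under it, a push beyond some 12 N slides the whole balance along the bench.
- yellow_dot (a point): Centre of the yellow dot, 24 mm across, on the balance's flat top straight above the short foot, 67 mm above the bench: where to press. Without the wedge 3 to 6 N down here tips the balance; 8 to 12 N is a firm press.
- wedge: Orange solid plastic wedge, 70 g, 120 mm long, 50 mm wide, flat on the bench. Its top slopes evenly from 18 mm high at the square tail face (x = -60 mm) to 3 mm at the thin edge (x = +60 mm). Origin: middle of its underside, z up. Starts beside the balance, thin edge roughly towards the short foot. Friction about 0.6: it slides at under 1 N, then 4 to 8 N of push makes it snug, and it stays there.
- bowl: Bystander: blue bowl, 90 mm across, 45 mm high, on the bench. Origin: centre of its underside.
- jar: Bystander: clear specimen jar with red cap, 48 mm across, 65 mm high. Origin: centre of its underside.
- weight: Bystander: brass calibration weight with a knob, 38 mm across, 64 mm high. Origin: centre of its underside.
Not all that is in view belongs to the job. What is meant by the wedge is not pink or turquoise, and is the smaller of those in its own colour.

How it is judged:
On the way, in this order (a step that is already met when the one before it is completed fails the run):
1. the wedge lies on the bench, snug under the short foot, and the balance is level (contact force between wedge and short_foot above 0.5 N and angle between balance's own z axis and vertical below 0.012 rad and angle between wedge's own z axis and vertical below 0.05 rad and height (world z) of wedge below 0.004 m), for 0.2 s.
2. a fingertip presses the corner above the short foot with at least 5 N, the wedge bears it and the corner does not give (contact force between the fingers and balance above 5 N and horizontal distance between the grasp point and short_foot below 0.07 m and contact force between wedge and short_foot above 2 N and angle between balance's own z axis and vertical below 0.012 rad and angle between wedge's own z axis and vertical below 0.05 rad and height (world z) of wedge below 0.004 m), for 0.2 s.
At the end, for the whole second after the job is handed in: The wedge lies flat on the bench under the short foot and bears on it (more than 0.3 N), the balance is level within 0.012 rad and within 20 mm of where it stood, and both are at rest (contact force between wedge and short_foot above 0.3 N and angle between balance's own z axis and vertical below 0.012 rad and angle between wedge's own z axis and vertical below 0.05 rad and height (world z) of wedge below 0.004 m and linear speed of each of balance, wedge below 0.01 m/s and distance of balance from where it was at the start of the episode below 0.02 m); the robot touches nothing.
It fails at once if the wedge is lifted or tipped (height (world z) of wedge above 0.012 m or angle between wedge's own z axis and vertical above 0.2 rad).
It fails at once if the balance is lifted, tipped or shoved away (height (world z) of balance above 0.015 m or angle between balance's own z axis and vertical above 0.1 rad or distance of balance from where it was at the start of the episode above 0.03 m).
It fails at once if a bystander is disturbed (distance of any of bowl, jar, weight from where it was at the start of the episode above 0.02 m or angle between any of bowl, jar, weight's own z axis and vertical above 0.3 rad).
It also fails if it takes over 58 s, if anything falls off the work surface, if the arm or the gripper's body presses on something with over 40 N, if the wrist force passes 120 N, or if a joint passes its speed limit or range.

## Working session

There is one attempt and no reset: what is moved stays moved. The work goes in short steps, Python scripts to look and compute and a tool call to move; the robot and the scene stay as the last step left them, time stands still between calls to the robot, and variables do not carry over. Pictures are saved under pics/ and viewed, at most 10 in all, crops included, and the job is handed in when it is done.

Besides the shell and the picture viewer there is one more tool, called after "Emit:" as name(argument=value, ...), one argument or row to a line, values as JSON. jog_arm: Moves the arm, as the interface text tells. Shifts and turns lie within -1 to 1; 1 stands for 0.02 m of shift or 45 degrees of turn. Its arguments: {"type":"object","properties":{"plan":{"type":"array"},"grip_force":{"type":"number"}},"required":["plan"]}

```bash
mkdir -p pics; cat > h.py <<'E'
import numpy as np,cv2
from station import ctrl
def cam(n):
    i=ctrl.camera_info(n);R=cv2.Rodrigues(np.array(i['rvec'],float))[0];return np.array(i['camera_matrix']),R,np.array(i['tvec'],float).ravel()
def ray(n,uv,z):
    K,R,t=cam(n);uv=np.atleast_2d(uv).astype(float)
    d=np.c_[uv,np.ones(len(uv))]@np.linalg.inv(K).T@R
    c=-R.T@t
    return c+d*((z-c[2])/d[:,2])[:,None]
E
python3 - <<'E'
from h import *
for n in('top','scene'):
    p,d=ctrl.get_image(n);cv2.imwrite(f'pics/{n}0.png',p[:,:,::-1]);np.savez(f'{n}0.npz',p=p,d=d)
    K,R,t=cam(n);print(n,K.round(1).tolist(),(-R.T@t).round(3))
print(ctrl.get_obs())
E
```

```text
top [[445.5, 0.0, 253.1], [0.0, 445.5, 193.6], [0.0, 0.0, 1.0]] [ 0.371 -0.073  1.239]
scene [[458.9, 0.0, 257.3], [0.0, 458.9, 190.8], [0.0, 0.0, 1.0]] [1.066 0.238 0.989]
{'t': 0.1, 'q': array([-1.37999394e+00,  5.33188940e-02,  1.61418445e+00,  4.27994619e-06,
        1.47599023e+00, -1.19006269e-01]), 'dq': array([ 0.00130912, -0.00063206, -0.00234189,  0.00183764,  0.00035451,
        0.00135353]), 'effort': array([ 1.10144778e-03, -3.94903135e+01, -3.71362209e+01, -7.81848416e-05,
        3.88984787e-03, -1.91357351e-06]), 'tool_pos': array([ 0.19043617, -0.59467932,  0.23015198]), 'tool_rot': array([-3.10209915e+00, -4.84408668e-01,  1.00418327e-04]), 'contact_force': array([ 0.40553433, -0.69816839, -0.19156155]), 'wrist_torque': array([ 0.03063648, -0.05039147,  0.04376767]), 'grip_force': 0.0, 'opening': 0.08538189870009222}
```

View pics/top0.png

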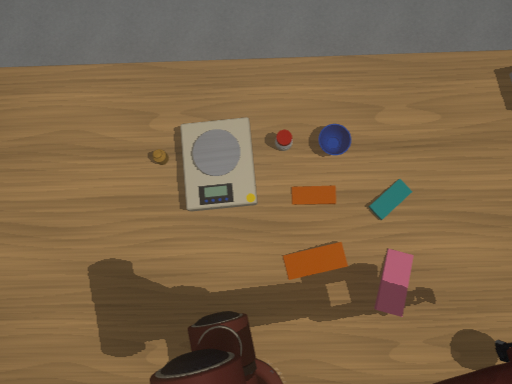

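View pics/scene0.png

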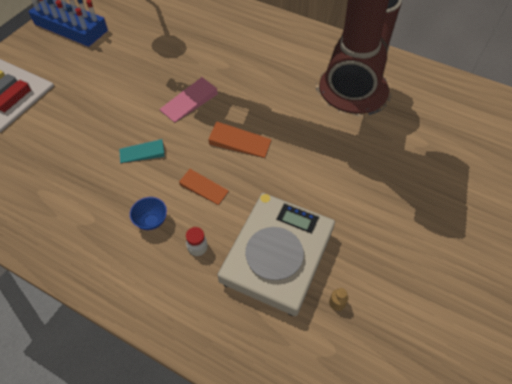

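The top view shows the balance at (218,164) with the dot at (250,198), and the smaller orange wedge at (314,195). A larger orange decoy lies at (315,260), and the jar is at (284,140). In the scene view the wedge is at (204,187).

```bash
cat > m.py <<'E'
from h import *
def wedge(n,p,d,zs=(0.,)):
    h=cv2.cvtColor(p,cv2.COLOR_RGB2HSV)
    m=((h[...,0]<14)&(h[...,1]>190)&(h[...,2]>90)).astype(np.uint8)
    c,_=cv2.findContours(m,0,1)
    return [k for k in c if cv2.contourArea(k)>150]
def dot(p):
    h=cv2.cvtColor(p,cv2.COLOR_RGB2HSV)
    m=((abs(h[...,0].astype(int)-26)<5)&(h[...,1]>200)&(h[...,2]>150)).astype(np.uint8)
    n,l,s,c=cv2.connectedComponentsWithStats(m)
    return [(s[i,4],c[i]) for i in range(1,n) if s[i,4]>15]
E
python3 - <<'E'
from m import *
for n in('top','scene'):
    z=np.load(n+'0.npz');p,d=z['p'],z['d']
    for k in wedge(n,p,d):
        b=cv2.boxPoints(cv2.minAreaRect(k));w=ray(n,b,0.01);print(n,cv2.contourArea(k),b.round(1).tolist(),w[:,:2].round(3).tolist(),'c',w.mean(0).round(3))
        # heights within
        m=np.zeros(p.shape[:2],np.uint8);cv2.drawContours(m,[k],-1,1,-1);m=cv2.erode(m,np.ones((3,3)));v,u=np.nonzero(m)
        K,R,t=cam(n);P=(np.c_[u,v,np.ones(len(u))]@np.linalg.inv(K).T*d[v,u][:,None]-t)@R
        A=np.c_[P[:,:2],np.ones(len(P))];s=np.linalg.lstsq(A,P[:,2],rcond=None)[0];print('  slope',s.round(3),'z',np.percentile(P[:,2],[5,50,95]).round(4), P.mean(0).round(3))
    for a,c in dot(p):print(' dot',a,c.round(1),ray(n,c,.067).round(4))
    h=cv2.cvtColor(p,cv2.COLOR_RGB2HSV)
z=np.load('top0.npz');p,d=z['p'],z['d'];K,R,t=cam('top')
v,u=np.mgrid[0:384,0:512];P=((np.stack([u,v,np.ones_like(u)],-1).reshape(-1,3)@np.linalg.inv(K).T*d.reshape(-1,1))-t)@R
Z=P[:,2].reshape(384,512)
m=((Z>.05)&(Z<.1)).astype(np.uint8);m[:,:175]=0;m[:,262:]=0;m[215:]=0;m[:110]=0
c,_=cv2.findContours(m,0,1);k=max(c,key=cv2.contourArea);b=cv2.boxPoints(cv2.minAreaRect(k));print('bal',b.round(1).tolist(),ray('top',b,.067).round(3).tolist(),ray('top',b.mean(0),.067))
for nm,uv in dict(jar=(284,139),bowl=(335,140),weight=(159,156)).items():print(nm,ray('top',uv,.05).round(3))
E
```

```text
top 1423.5 [[282.6000061035156, 255.10000610351562], [341.3999938964844, 241.3000030517578], [347.20001220703125, 265.79998779296875], [288.29998779296875, 279.70001220703125]] [[0.375, -0.109], [0.409, -0.271], [0.343, -0.283], [0.309, -0.123]] c [ 0.359 -0.197  0.01 ]
  slope [ 0.518  0.26  -0.116] z [0.0045 0.0141 0.0237] [ 0.359 -0.196  0.019]
top 709.5 [[292.0, 186.0], [335.0, 186.0], [335.0, 203.0], [292.0, 203.0]] [[0.565, -0.141], [0.562, -0.26], [0.515, -0.258], [0.517, -0.14]] c [ 0.54 -0.2   0.01]
  slope [-3.221  0.318  1.813] z [0.0028 0.0104 0.0183] [ 0.538 -0.199  0.016]
 dot 43 [250.1 197.6] [[ 0.5278 -0.026   0.067 ]]
bal [[178.5, 123.4000015258789], [249.0, 116.5], [257.3999938964844, 203.60000610351562], [186.89999389648438, 210.5]] [[0.738, 0.166, 0.067], [0.751, -0.027, 0.067], [0.511, -0.045, 0.067], [0.497, 0.143, 0.067]] [[0.62262854 0.05876755 0.067     ]]
jar [[ 0.69  -0.121  0.05 ]]
bowl [[ 0.683 -0.26   0.05 ]]
weight [[0.652 0.223 0.05 ]]
```

Emit:
jog_arm(
  plan=[
    [0,0,0,0,0,0.132,-1],
    [0,0,0,0,0,0.132,-1],
    [0,0,0,0,0,0.132,-1],
    [0.8,-0.8,0,0,0,0,-1],
    [0.8,-0.8,0,0,0,0,-1],
    [0.8,-0.8,0,0,0,0,-1],
    [0.8,-0.8,0,0,0,0,-1],
    [0.8,-0.8,0,0,0,0,-1],
  ],
)

```text
t: 0.9
tool_pos: [0.2711, -0.5143, 0.2306]
tool_rot: [-3.141, 0.002, 0.001]
contact_force: [-0.1, -0.1, 0.3]
opening: -0.0002
grip_force: 0.0
```

Emit:
jog_arm(
  plan=[
    [0.8,-0.8,0,0,0,0,-1],
    [0.8,-0.8,0,0,0,0,-1],
    [0.8,-0.8,0,0,0,0,-1],
    [0.8,-0.8,0,0,0,0,-1],
    [0.8,-0.8,0,0,0,0,-1],
    [0.8,-0.8,0,0,0,0,-1],
    [0.8,-0.8,0,0,0,0,-1],
    [0.8,-0.8,0,0,0,0,-1],
  ],
)

```text
t: 1.7
tool_pos: [0.3992, -0.3865, 0.2307]
tool_rot: [-3.141, 0.002, 0.001]
contact_force: [-1.1, -1.1, 0.2]
opening: 0.0002
grip_force: 0.0
```

```bash
python3 - <<'E'
from h import *
o=ctrl.get_obs();print(o['tool_pos'],o['tool_rot'],o['opening'],o['t'])
p,d=ctrl.get_image('wrist');i=ctrl.camera_info('wrist');print(i)
np.savez('w1.npz',p=p,d=d,pos=o['tool_pos'],rot=o['tool_rot']);cv2.imwrite('pics/w1.png',p[:,:,::-1])
E
```

```text
[ 0.39917756 -0.38647778  0.23067728] [-3.14080290e+00  1.90387809e-03  9.08249992e-04] 0.00015500392282316675 1.7
{'camera_matrix': array([[297.31863964,   0.        , 251.3348497 ],
       [  0.        , 297.31863964, 190.9997613 ],
       [  0.        ,   0.        ,   1.        ]]), 'T_tool_cam': array([[-3.37358238e-04, -9.63553682e-01, -2.67514836e-01,
         6.81986908e-02],
       [ 9.99999818e-01, -1.91140215e-04, -5.72619897e-04,
        -8.43280695e-04],
       [ 5.00617167e-04, -2.67514980e-01,  9.63553571e-01,
        -1.44145578e-01],
       [ 0.00000000e+00,  0.00000000e+00,  0.00000000e+00,
         1.00000000e+00]])}
```

View pics/w1.png

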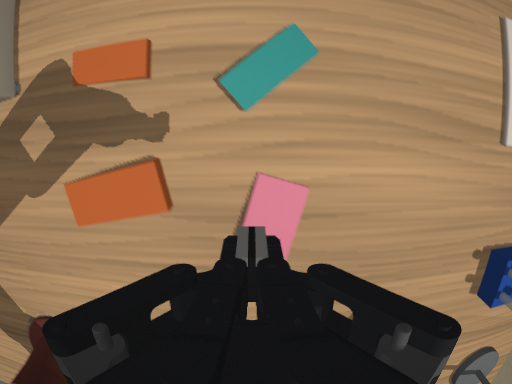

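The wrist view shows the small wedge at (112,62), its tail face on the right (150,60), which is the −y side. The balance edge is at the far left (8,50).

Emit:
jog_arm(
  plan=[
    [0,-1,0,0,0,0,-1],
    [0,-1,0,0,0,0,-1],
    [0,-1,0,0,0,0,-1],
    [0,-1,0,0,0,0,-1],
    [0,-1,0,0,0,0,-1],
    [0,-1,0,0,0,0,-1],
    [0,-1,0,0,0,0,-1],
    [0,-1,0,0,0,0,-1],
  ],
)

```text
t: 2.55
tool_pos: [0.3986, -0.2267, 0.2308]
tool_rot: [-3.141, 0.002, 0.001]
contact_force: [0.5, 1.0, 0.2]
opening: 0.0001
grip_force: 0.0
```

Emit:
jog_arm(
  plan=[
    [0,-1,0,0,0,0,-1],
    [0,-1,0,0,0,0,-1],
    [0,-1,0,0,0,0,-1],
    [0,-1,0,0,0,0,-1],
    [0,-1,0,0,0,0,-1],
    [0,-1,0,0,0,0,-1],
    [0,0,0,0,0,0,-1],
    [0,0,0,0,0,0,-1],
  ],
)

```text
t: 3.35
tool_pos: [0.399, -0.1076, 0.2311]
tool_rot: [3.141, -0.001, -0.0]
contact_force: [-0.2, -0.6, -0.6]
opening: -0.0
grip_force: 0.0
```

```bash
cat > w.py <<'E'
from m import *
def shot(name):
    o=ctrl.get_obs();p,d=ctrl.get_image('wrist');cv2.imwrite(f'pics/{name}.png',p[:,:,::-1])
    return o,p,d
def wray(o,uv,z):
    i=ctrl.camera_info('wrist');K=i['camera_matrix'];T=i['T_tool_cam']
    uv=np.atleast_2d(uv).astype(float);q=(uv-K[:2,2])/K[0,0];r=np.linalg.norm(q,axis=1,keepdims=True)
    d=np.c_[q/r*np.sin(r),np.cos(r)]
    R=cv2.Rodrigues(o['tool_rot'])[0];c=o['tool_pos']+R@T[:3,3];d=d@T[:3,:3].T@R.T
    z=np.broadcast_to(z,len(d));return c+d*((z-c[2])/d[:,2])[:,None]
E
python3 - <<'E'
from w import *
o,p,d=shot('w2');print(o['tool_pos'])
for k in wedge('w',p,d):
    b=cv2.approxPolyDP(k,4,True)[:,0];print(cv2.contourArea(k),b.tolist(),wray(o,b,0.01)[:,:2].round(3).tolist(),wray(o,b,0.0)[:,:2].round(3).tolist())
for a,c in dot(p):print(' dot',a,c.round(1),wray(o,c,.067).round(4))
E
```

```text
[ 0.39900465 -0.10760036  0.23108094]
```

View pics/w2.png

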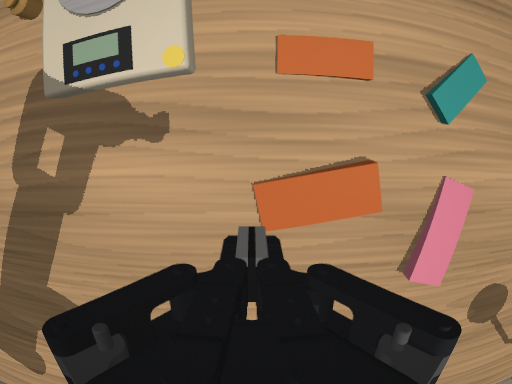

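The wrist view shows the yellow dot at (174,56) and the small wedge with corners about (277,36), (373,41), (372,80) and (276,73). The colour thresholds need loosening.

```bash
sed -i 's/(h\[...,1\]>190)/(h[...,1]>185-35*(n=="w"))/; s/h\[...,1\]>200/h[...,1]>150/' m.py; python3 - <<'E'
from w import *
p=cv2.imread('pics/w2.png')[:,:,::-1].copy();h=cv2.cvtColor(p,cv2.COLOR_RGB2HSV);print(h[60,320],h[56,174],h[120,250])
o=ctrl.get_obs()
for k in wedge('w',p,0):
    b=cv2.approxPolyDP(k,4,True)[:,0];zz=np.where(b[:,0]<320,.003,.018)
    print(cv2.contourArea(k),b.tolist(),wray(o,b,zz)[:,:2].round(4).tolist())
    b=cv2.boxPoints(cv2.minAreaRect(k));print(b.round(1).tolist())
for a,c in dot(p):print(' dot',a,c.round(1),wray(o,c,.067).round(4))
E
```

```text
[ 10 181 193] [ 24 153 226] [ 16 109 161]
6234.0 [[377, 163], [366, 160], [253, 184], [266, 231], [381, 211]] [[0.4054, -0.2697], [0.4089, -0.2536], [0.3732, -0.109], [0.3073, -0.1267], [0.3394, -0.2835]]
[[252.1999969482422, 182.8000030517578], [376.0, 158.0], [386.5, 210.3000030517578], [262.6000061035156, 235.10000610351562]]
3655.5 [[277, 36], [278, 73], [372, 79], [371, 41]] [[0.5629, -0.139], [0.5147, -0.14], [0.5127, -0.2576], [0.5624, -0.2568]]
[[274.29998779296875, 72.69999694824219], [277.20001220703125, 32.900001525878906], [375.5, 40.099998474121094], [372.6000061035156, 80.0]]
 dot 341 [173.  56.] [[ 0.5278 -0.0255  0.067 ]]
```

Emit:
jog_arm(
  plan=[
    [1,0.5,0.5,0,0,0,-1],
    [1,0.5,0.5,0,0,0,-1],
    [1,0.5,0.5,0,0,0,-1],
    [1,0.5,0.5,0,0,0,-1],
    [1,0.5,0.5,0,0,0,-1],
    [1,0.5,0.5,0,0,0,-1],
    [1,0.5,0.5,0,0,0,-1],
    [1,0.5,0.5,0,0,0,-1],
  ],
)

```text
t: 4.2
tool_pos: [0.5596, -0.1894, 0.1503]
tool_rot: [-3.142, 0.004, 0.001]
contact_force: [0.2, 1.1, -0.6]
opening: 0.0002
grip_force: 0.0
```

Emit:
jog_arm(
  plan=[
    [0.85,0.6,0.8,0,0,0,-1],
    [0.85,0.6,0.8,0,0,0,-1],
    [0,0,1,0,0,0,-1],
    [0,0,1,0,0,0,-1],
    [0,0,1,0,0,0,-1],
    [0,0,1,0,0,0,-1],
    [0,0,0.8,0,0,0,-1],
    [0,0,0.4,0,0,0,-1],
  ],
)

```text
t: 5.0
tool_pos: [0.5917, -0.2121, 0.013]
tool_rot: [-3.14, 0.004, 0.005]
contact_force: [-0.7, -0.5, 0.1]
opening: 0.0001
grip_force: 0.0
```

Emit:
jog_arm(
  plan=[
    [0,0,0.25,0,0,0,-1],
    [0,0,0.1,0,0,0,-1],
    [0,0,0,0,0,0,-1],
  ],
)

```text
t: 5.3
tool_pos: [0.5934, -0.212, 0.0089]
tool_rot: [3.141, -0.002, 0.001]
contact_force: [0.6, 0.7, -0.1]
opening: -0.0001
grip_force: 0.0
```

Emit:
jog_arm(
  plan=[
    [-0.2,0,0.2,0,0,0,-1],
    [-0.25,0,0,0,0,0,-1],
    [-0.2,0,0,0,0,0,-1],
    [-0.2,0,0,0,0,0,-1],
    [-0.2,0,0,0,0,0,-1],
    [-0.2,0,0,0,0,0,-1],
    [-0.2,0,0,0,0,0,-1],
    [-0.1,0,0,0,0,0,-1],
  ],
)

```text
t: 6.1
tool_pos: [0.5618, -0.2117, 0.0045]
tool_rot: [3.142, -0.002, 0.001]
contact_force: [-0.7, 0.1, -0.2]
opening: -0.0001
grip_force: 0.2
```

```bash
python3 - <<'E'
from w import *
p,d=ctrl.get_image('top');cv2.imwrite('pics/t2.png',cv2.resize(p[150:230,230:360,::-1],None,fx=5,fy=5))
for k in wedge('top',p,d):
    b=cv2.boxPoints(cv2.minAreaRect(k));print(cv2.contourArea(k),b.round(1).tolist(),ray('top',b,.01)[:,:2].round(3).tolist())
E
```

```text
611.0 [[308.1000061035156, 249.5], [341.1000061035156, 241.1999969482422], [347.1000061035156, 265.5], [314.20001220703125, 273.70001220703125]] [[0.389, -0.179], [0.409, -0.27], [0.344, -0.283], [0.323, -0.193]]
155.0 [[277.0, 130.0], [291.0, 130.0], [291.0, 144.0], [277.0, 144.0]] [[0.727, -0.104], [0.726, -0.144], [0.685, -0.142], [0.686, -0.103]]
```

View pics/t2.png

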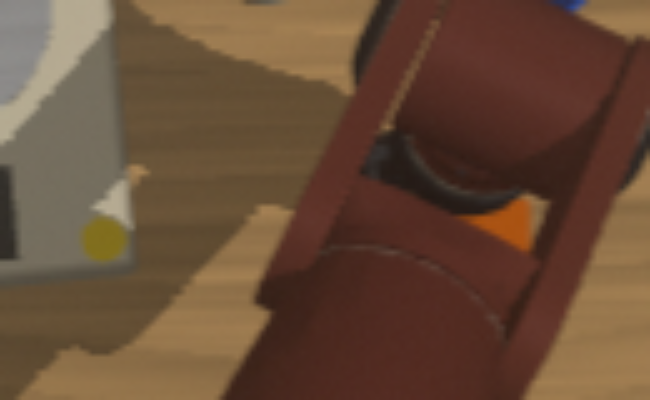

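The arm hides the wedge in this top view. I'll back off, rise and check it with the wrist camera.

Emit:
jog_arm(
  plan=[
    [0.6,0,0,0,0,0,-1],
    [0.2,0,-1,0,0,0,-1],
    [0,0,-1,0,0,0,-1],
    [0,0.5,-1,0,0,0,-1],
    [-1,0.5,-1,0,0,0,-1],
    [-1,0.5,-1,0,0,0,-1],
    [-1,0.5,-1,0,0,0,-1],
    [-1,0.5,-1,0,0,0,-1],
  ],
)

```text
t: 6.95
tool_pos: [0.4979, -0.262, 0.1453]
tool_rot: [3.141, -0.001, 0.0]
contact_force: [0.1, -1.2, 0.1]
opening: 0.0003
grip_force: 0.0
```

Emit:
jog_arm(
  plan=[
    [-1,0.5,0,0,0,0,-1],
    [-1,0.5,0,0,0,0,-1],
    [-1,0.5,0,0,0,0,-1],
    [-0.5,0,0,0,0,0,-1],
    [0,0,0,0,0,0,-1],
  ],
)

```text
t: 7.45
tool_pos: [0.4276, -0.2915, 0.1443]
tool_rot: [-3.141, 0.004, -0.0]
contact_force: [-0.4, -0.1, -0.4]
opening: 0.0001
grip_force: 0.0
```

```bash
cat > l.py <<'E'
import sys
from w import *
o,p,d=shot(sys.argv[1]);print(o['t'],o['tool_pos'].round(4))
for k in wedge('w',p,d):
    b=cv2.approxPolyDP(k,4,True)[:,0];b=b[np.all((b>1)&(b<[510,382]),1)]
    if len(b)<3: continue
    u=b[:,0].mean();zz=np.where(b[:,0]<u,.003,.018)
    print(cv2.contourArea(k),b.tolist(),wray(o,b,zz)[:,:2].round(4).tolist())
for a,c in dot(p):
    if a>60:print(' dot',a,c.round(1),wray(o,c,.067).round(4))
E
python3 l.py w3
```

```text
7.45 [ 0.4276 -0.2915  0.1443]
7245.5 [[227, 200], [94, 227], [113, 278], [144, 277], [176, 263], [191, 264], [197, 272], [211, 269], [223, 239], [236, 234]] [[0.4119, -0.2672], [0.374, -0.1092], [0.3067, -0.1211], [0.3119, -0.1639], [0.3333, -0.206], [0.3412, -0.2268], [0.3315, -0.2324], [0.3357, -0.2478], [0.371, -0.262], [0.3765, -0.2751]]
5721.5 [[215, 52], [103, 64], [103, 111], [216, 105]] [[0.5505, -0.2582], [0.5524, -0.1384], [0.5027, -0.1375], [0.5013, -0.2588]]
```

Emit:
jog_arm(
  plan=[
    [1,0.1,0,0,0,0,-1],
    [1,0.1,0,0,0,0,-1],
    [1,0,1,0,0,0,-1],
    [1,0,1,0,0,0,-1],
    [0.95,0,1,0,0,0,-1],
    [0,0,1,0,0,0,-1],
    [0,0,1,0,0,0,-1],
    [0,0,1,0,0,0,-1],
  ],
)

```text
t: 8.3
tool_pos: [0.5283, -0.2948, 0.0232]
tool_rot: [-3.141, -0.0, -0.001]
contact_force: [0.9, 0.1, 0.1]
opening: 0.0001
grip_force: 0.0
```

Emit:
jog_arm(
  plan=[
    [0,0,0.6,0,0,0,-1],
    [0,0,0.2,0,0,0,-1],
    [0,0,0,0,0,0,-1],
  ],
)

```text
t: 8.6
tool_pos: [0.5272, -0.2952, 0.0079]
tool_rot: [-3.141, 0.001, 0.001]
contact_force: [0.4, 0.0, 1.2]
opening: 0.0002
grip_force: 0.0
```

Emit:
jog_arm(
  plan=[
    [0,-0.5,0,0,0,0,-1],
    [0,-0.5,0,0,0,0,-1],
    [0,-0.4,0,0,0,0,-1],
    [0,-0.4,0,0,0,0,-1],
    [0,-0.5,0,0,0,0,-1],
    [0,-0.5,0,0,0,0,-1],
    [0,-0.5,0,0,0,0,-1],
    [0,-0.5,0,0,0,0,-1],
  ],
)

```text
t: 9.4
tool_pos: [0.5276, -0.2195, 0.0091]
tool_rot: [3.14, -0.002, 0.002]
contact_force: [0.1, -3.4, 4.3]
opening: -0.0003
grip_force: 2.5
```

Emit:
jog_arm(
  plan=[
    [0,-0.4,0,0,0,0,-1],
    [0,-0.4,0,0,0,0,-1],
    [0,-0.4,0,0,0,0,-1],
    [0,-0.4,0,0,0,0,-1],
    [0,-0.3,0,0,0,0,-1],
    [0,-0.3,0,0,0,0,-1],
    [0,-0.2,0,0,0,0,-1],
    [0,0,0,0,0,0,-1],
  ],
)

```text
t: 10.2
tool_pos: [0.5277, -0.1713, 0.009]
tool_rot: [3.141, -0.001, 0.002]
contact_force: [1.0, -2.8, 4.1]
opening: -0.0001
grip_force: 2.2
```

```bash
python3 l.py w4
```

```text
10.2 [ 0.5277 -0.1713  0.009 ]
12704.0 [[227, 198], [42, 202], [60, 271], [129, 284], [176, 263], [191, 264], [197, 272], [211, 269], [226, 236]] [[0.5549, -0.1589], [0.547, -0.0364], [0.4969, -0.0381], [0.4928, -0.0924], [0.5188, -0.1305], [0.5186, -0.1387], [0.5137, -0.1415], [0.5158, -0.1492], [0.5351, -0.1578]]
```

View pics/w4.png

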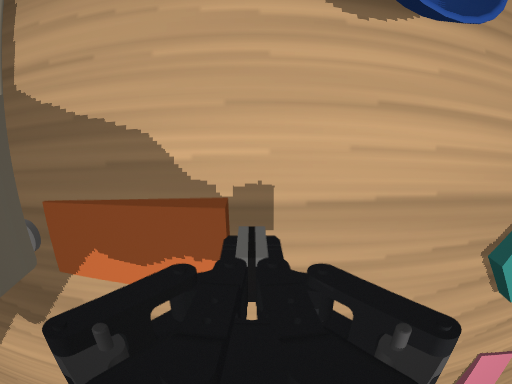

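The wrist view shows the wedge at (135,235), straight and heading for the foot. The upward reading of about 4 N means the finger is dragging down on the tail face. I'll back off briefly to release it.

Emit:
jog_arm(
  plan=[
    [0,0.25,-0.05,0,0,0,-1],
    [0,0,0,0,0,0,-1],
    [0,0,0,0,0,0,-1],
  ],
)

```text
t: 10.55
tool_pos: [0.526, -0.1759, 0.0082]
tool_rot: [-3.14, 0.003, 0.003]
contact_force: [0.4, 0.6, 0.4]
opening: 0.0
grip_force: 0.0
```

Emit:
jog_arm(
  plan=[
    [0,-0.15,0,0,0,0,-1],
    [0,-0.15,0,0,0,0,-1],
    [0,-0.15,0,0,0,0,-1],
    [0,-0.15,0,0,0,0,-1],
    [0,-0.15,0,0,0,0,-1],
    [0,-0.15,0,0,0,0,-1],
    [0,0,0,0,0,0,-1],
  ],
)

```text
t: 11.25
tool_pos: [0.527, -0.1582, 0.0093]
tool_rot: [-3.141, 0.001, 0.0]
contact_force: [-0.5, 0.2, -0.1]
opening: -0.0001
grip_force: 0.0
```

Emit:
jog_arm(
  plan=[
    [0,-0.15,0,0,0,0,-1],
    [0,-0.15,0,0,0,0,-1],
    [0,-0.15,0,0,0,0,-1],
    [0,-0.15,0,0,0,0,-1],
    [0,-0.1,0,0,0,0,-1],
    [0,-0.1,0,0,0,0,-1],
    [0,0,0,0,0,0,-1],
  ],
)

```text
t: 11.95
tool_pos: [0.5271, -0.1423, 0.0093]
tool_rot: [-3.141, 0.001, -0.0]
contact_force: [0.4, -0.7, 0.1]
opening: -0.0003
grip_force: 0.0
```

Emit:
jog_arm(
  plan=[
    [0,-0.1,0,0,0,0,-1],
    [0,-0.1,0,0,0,0,-1],
    [0,-0.1,0,0,0,0,-1],
    [0,0,0,0,0,0,-1],
  ],
)

```text
t: 12.35
tool_pos: [0.5271, -0.1363, 0.0093]
tool_rot: [-3.141, 0.002, 0.0]
contact_force: [0.4, -1.3, 1.0]
opening: 0.0004
grip_force: 0.0
```

```bash
python3 l.py w5
```

```text
12.35 [ 0.5271 -0.1363  0.0093]
11053.5 [[64, 198], [69, 219], [84, 238], [80, 272], [135, 281], [176, 263], [206, 271], [219, 259], [227, 196]] [[0.5492, -0.0206], [0.5355, -0.0216], [0.5231, -0.0307], [0.4974, -0.0207], [0.4947, -0.062], [0.5181, -0.0954], [0.5138, -0.1114], [0.5212, -0.1187], [0.5552, -0.1239]]
```

Emit:
jog_arm(
  plan=[
    [0,-0.08,0,0,0,0,-1],
    [0,-0.08,0,0,0,0,-1],
    [0,0,0,0,0,0,-1],
  ],
)

```text
t: 12.7
tool_pos: [0.5271, -0.1332, 0.0093]
tool_rot: [-3.141, 0.002, 0.0]
contact_force: [0.3, 0.3, 0.0]
opening: 0.0
grip_force: 0.0
```

Emit:
jog_arm(
  plan=[
    [0,-0.08,0,0,0,0,-1],
    [0,-0.08,0,0,0,0,-1],
    [0,0,0,0,0,0,-1],
  ],
)

```text
t: 13.0
tool_pos: [0.5271, -0.13, 0.0093]
tool_rot: [-3.141, 0.002, 0.0]
contact_force: [-0.4, -0.2, -0.1]
opening: -0.0001
grip_force: 0.0
```

Emit:
jog_arm(
  plan=[
    [0,-0.08,0,0,0,0,-1],
    [0,-0.08,0,0,0,0,-1],
    [0,0,0,0,0,0,-1],
  ],
)

```text
t: 13.3
tool_pos: [0.5271, -0.1268, 0.0093]
tool_rot: [-3.141, 0.002, -0.0]
contact_force: [-0.2, -0.7, -0.3]
opening: 0.0001
grip_force: 0.0
```

Emit:
jog_arm(
  plan=[
    [0,-0.07,0,0,0,0,-1],
    [0,-0.07,0,0,0,0,-1],
    [0,0,0,0,0,0,-1],
  ],
)

```text
t: 13.6
tool_pos: [0.5271, -0.1241, 0.0093]
tool_rot: [-3.142, 0.002, -0.0]
contact_force: [-0.5, -0.6, -0.1]
opening: -0.0002
grip_force: 0.0
```

Emit:
jog_arm(
  plan=[
    [0,-0.07,0,0,0,0,-1],
    [0,-0.07,0,0,0,0,-1],
    [0,0,0,0,0,0,-1],
  ],
)

```text
t: 13.9
tool_pos: [0.5271, -0.1212, 0.0093]
tool_rot: [-3.141, 0.002, 0.0]
contact_force: [0.7, -0.4, -0.5]
opening: 0.0
grip_force: 0.1
```

Emit:
jog_arm(
  plan=[
    [0,-0.07,0,0,0,0,-1],
    [0,-0.07,0,0,0,0,-1],
    [0,0,0,0,0,0,-1],
  ],
)

```text
t: 14.2
tool_pos: [0.5271, -0.1185, 0.0093]
tool_rot: [-3.141, 0.002, 0.0]
contact_force: [0.4, 0.0, 0.3]
opening: 0.0001
grip_force: 0.0
```

Emit:
jog_arm(
  plan=[
    [0,-0.07,0,0,0,0,-1],
    [0,-0.07,0,0,0,0,-1],
    [0,0,0,0,0,0,-1],
  ],
)

```text
t: 14.5
tool_pos: [0.5271, -0.1156, 0.0093]
tool_rot: [-3.141, 0.002, 0.0]
contact_force: [0.3, -0.0, -0.0]
opening: -0.0001
grip_force: 0.0
```

Emit:
jog_arm(
  plan=[
    [0,-0.07,0,0,0,0,-1],
    [0,-0.07,0,0,0,0,-1],
    [0,0,0,0,0,0,-1],
  ],
)

```text
t: 14.8
tool_pos: [0.5271, -0.1128, 0.0093]
tool_rot: [-3.141, 0.002, 0.0]
contact_force: [0.4, 0.3, 0.6]
opening: -0.0001
grip_force: 0.0
```

```bash
python3 l.py w6
```

```text
14.8 [ 0.5271 -0.1128  0.0093]
8369.5 [[227, 196], [101, 196], [106, 222], [118, 240], [116, 278], [135, 281], [176, 263], [191, 264], [197, 272], [211, 269], [226, 236]] [[0.5553, -0.1004], [0.5507, -0.025], [0.5346, -0.0258], [0.5232, -0.032], [0.4958, -0.0251], [0.4947, -0.0385], [0.5181, -0.0719], [0.5179, -0.0801], [0.513, -0.083], [0.5151, -0.0907], [0.5344, -0.0993]]
```

View pics/w6.png

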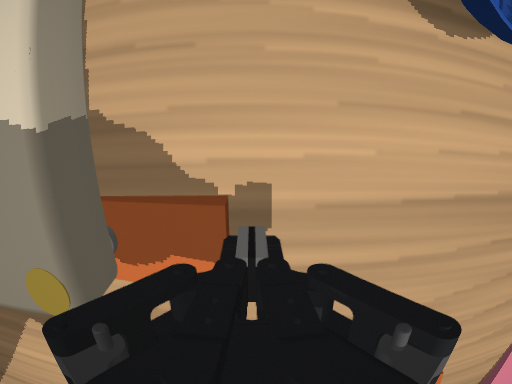

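The wedge is under the foot at (112,240), with its tail at y≈−0.100. Contact should come within a few mm.

Emit:
jog_arm(
  plan=[
    [0,-0.05,0,0,0,0,-1],
    [0,-0.05,0,0,0,0,-1],
    [0,0,0,0,0,0,-1],
  ],
)

```text
t: 15.15
tool_pos: [0.5271, -0.1109, 0.0093]
tool_rot: [-3.142, 0.002, 0.0]
contact_force: [-0.1, -1.1, -0.7]
opening: -0.0006
grip_force: 0.1
```

Emit:
jog_arm(
  plan=[
    [0,-0.05,0,0,0,0,-1],
    [0,-0.05,0,0,0,0,-1],
    [0,0,0,0,0,0,-1],
  ],
)

```text
t: 15.45
tool_pos: [0.5271, -0.1089, 0.0093]
tool_rot: [-3.142, 0.002, -0.0]
contact_force: [-0.4, -1.3, -0.4]
opening: -0.0001
grip_force: 0.1
```

Emit:
jog_arm(
  plan=[
    [0,-0.05,0,0,0,0,-1],
    [0,0,0,0,0,0,-1],
  ],
)

```text
t: 15.65
tool_pos: [0.5271, -0.1081, 0.0093]
tool_rot: [3.141, -0.002, 0.0]
contact_force: [0.6, -0.7, 0.6]
opening: 0.0002
grip_force: 0.4
```

Emit:
jog_arm(
  plan=[
    [0,-0.05,0,0,0,0,-1],
    [0,0,0,0,0,0,-1],
  ],
)

```text
t: 15.85
tool_pos: [0.5272, -0.1073, 0.0094]
tool_rot: [3.141, -0.002, 0.0]
contact_force: [0.4, -2.3, -1.4]
opening: 0.0
grip_force: 1.0
```

Emit:
jog_arm(
  plan=[
    [0,-0.05,0,0,0,0,-1],
    [0,0,0,0,0,0,-1],
  ],
)

```text
t: 16.05
tool_pos: [0.5272, -0.1065, 0.0093]
tool_rot: [3.141, -0.002, 0.0]
contact_force: [0.2, -4.5, -1.9]
opening: 0.0002
grip_force: 1.8
```

Emit:
jog_arm(
  plan=[
    [0,-0.04,0,0,0,0,-1],
    [0,0,0,0,0,0,-1],
  ],
)

```text
t: 16.25
tool_pos: [0.5272, -0.1059, 0.0094]
tool_rot: [3.14, -0.002, 0.0]
contact_force: [-0.6, -6.0, -1.1]
opening: 0.0002
grip_force: 2.3
```

Emit:
jog_arm(
  plan=[
    [0,-0.03,0,0,0,0,-1],
    [0,0,0,0,0,0,-1],
  ],
)

```text
t: 16.45
tool_pos: [0.5272, -0.1055, 0.0094]
tool_rot: [3.14, -0.001, 0.0]
contact_force: [-0.8, -6.3, -0.3]
opening: 0.0002
grip_force: 2.7
```

Emit:
jog_arm(
  plan=[
    [0,-0.03,0,0,0,0,-1],
    [0,0,0,0,0,0,-1],
    [0,0,0,0,0,0,-1],
    [0,0,0,0,0,0,-1],
  ],
)

```text
t: 16.85
tool_pos: [0.5272, -0.1052, 0.0094]
tool_rot: [3.139, -0.001, 0.001]
contact_force: [-0.6, -7.5, -1.6]
opening: 0.0
grip_force: 3.1
```

Emit:
jog_arm(
  plan=[
    [0,0.2,0,0,0,0,-1],
    [0,0.5,0,0,0,0,-1],
    [0,0.5,-0.5,0,0,0,-1],
    [0,0,-1,0,0,0,-1],
    [0,0,-1,0,0,0,-1],
    [0,0,-1,0,0,0,-1],
    [0,0,-1,0,0,0,-1],
    [0,0,-1,0,0,0,-1],
  ],
)

```text
t: 17.65
tool_pos: [0.5272, -0.1285, 0.1211]
tool_rot: [-3.141, 0.003, -0.001]
contact_force: [-0.9, -0.0, -0.0]
opening: -0.0001
grip_force: 0.0
```

Emit:
jog_arm(
  plan=[
    [-1,0,-0.5,0,0,0,-1],
    [-1,0,0,0,0,0,-1],
    [-1,0,0,0,0,0,-1],
    [-1,0,0,0,0,0,-1],
    [-0.5,0,0,0,0,0,-1],
    [0,0,0,0,0,0,-1],
  ],
)

```text
t: 18.25
tool_pos: [0.4366, -0.1282, 0.1298]
tool_rot: [3.142, -0.004, 0.002]
contact_force: [0.5, -1.2, -0.0]
opening: 0.0
grip_force: 0.0
```

```bash
python3 l.py w7
```

```text
18.25 [ 0.4366 -0.1282  0.1298]
5508.5 [[394, 219], [384, 211], [277, 236], [291, 269], [306, 272], [311, 264], [327, 263], [370, 281], [395, 275]] [[0.4045, -0.2698], [0.4132, -0.257], [0.3831, -0.1527], [0.3444, -0.1687], [0.3401, -0.1852], [0.3498, -0.1898], [0.3503, -0.2072], [0.3332, -0.2545], [0.338, -0.2844]]
3997.0 [[211, 60], [148, 65], [150, 102], [95, 115], [95, 122], [213, 114]] [[0.5496, -0.0932], [0.5518, -0.0312], [0.5162, -0.0328], [0.5083, 0.0276], [0.5013, 0.028], [0.5024, -0.0946]]
 dot 661 [112.   86.4] [[ 0.5277 -0.0247  0.067 ]]
```

View pics/w7.png

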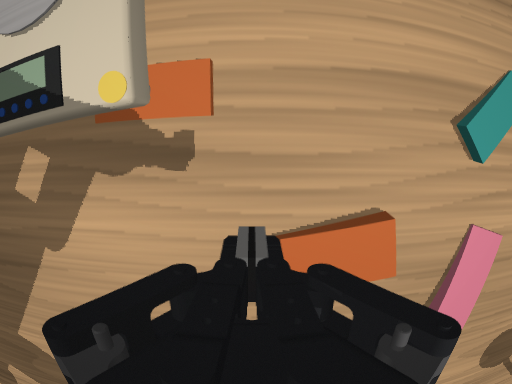

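The wedge sits straight under the corner, with its tail at (212,87). The dot at (112,86) has moved by no more than 1 mm. Next I'll go over the dot and press.

Emit:
jog_arm(
  plan=[
    [0.9,-1,0,0,0,0,-1],
    [0.9,-1,0,0,0,0,-1],
    [0.9,-1,0.2,0,0,0,-1],
    [0.9,-1,0.4,0,0,0,-1],
    [0.95,-1,0.5,0,0,0,-1],
    [0,-0.15,0.7,0,0,0,-1],
    [0,0,0.5,0,0,0,-1],
    [0,0,0.2,0,0,0,-1],
  ],
)

```text
t: 19.1
tool_pos: [0.527, -0.0252, 0.0774]
tool_rot: [-3.141, 0.002, 0.005]
contact_force: [-0.3, -0.5, -0.0]
opening: -0.0002
grip_force: 0.0
```

Emit:
jog_arm(
  plan=[
    [0,0,0.2,0,0,0,-1],
    [0,0,0.1,0,0,0,-1],
    [0,0,0,0,0,0,-1],
  ],
)

```text
t: 19.4
tool_pos: [0.5281, -0.0255, 0.0734]
tool_rot: [3.142, -0.003, 0.0]
contact_force: [-0.6, -1.2, 0.3]
opening: 0.0002
grip_force: 0.0
```

Emit:
jog_arm(
  plan=[
    [0,0,0.1,0,0,0,-1],
    [0,0,0.1,0,0,0,-1],
    [0,0,0.08,0,0,0,-1],
    [0,0,0,0,0,0,-1],
  ],
)

```text
t: 19.8
tool_pos: [0.528, -0.025, 0.0675]
tool_rot: [-3.142, 0.002, 0.001]
contact_force: [-0.3, 0.2, -0.3]
opening: 0.0002
grip_force: 0.0
```

Emit:
jog_arm(
  plan=[
    [0,0,0.05,0,0,0,-1],
    [0,0,0.05,0,0,0,-1],
    [0,0,0,0,0,0,-1],
  ],
)

```text
t: 20.1
tool_pos: [0.5283, -0.0251, 0.0669]
tool_rot: [3.142, -0.002, -0.001]
contact_force: [-4.1, 0.2, 7.9]
opening: 0.0001
grip_force: 3.6
```

Emit:
jog_arm(
  plan=[
    [-0.03,0,0.03,0,0,0,-1],
    [0,0,0,0,0,0,-1],
    [0,0,0,0,0,0,-1],
    [0,0,0,0,0,0,-1],
    [0,0,0,0,0,0,-1],
  ],
)

```text
t: 20.6
tool_pos: [0.5283, -0.0251, 0.0669]
tool_rot: [3.141, -0.002, 0.001]
contact_force: [-3.6, 0.3, 8.0]
opening: -0.0001
grip_force: 4.3
```

Emit:
jog_arm(
  plan=[
    [0,0,-0.1,0,0,0,-1],
    [0,0,-0.3,0,0,0,-1],
    [0,0,-0.8,0,0,0,-1],
    [0,0,-1,0,0,0,-1],
    [-0.5,0.5,-1,0,0,0,-1],
    [-1,1,-1,0,0,0,-1],
    [-1,1,0,0,0,0,-1],
    [-1,1,0,0,0,0,-1],
  ],
)

```text
t: 21.4
tool_pos: [0.4574, -0.0957, 0.1503]
tool_rot: [3.141, -0.001, 0.003]
contact_force: [0.7, -1.3, -0.1]
opening: -0.0002
grip_force: 0.0
```

Emit:
jog_arm(
  plan=[
    [-1,1,0,0,0,0,-1],
    [-1,1,0,0,0,0,-1],
    [0,0,0,0,0,0,-1],
    [0,0,0,0,0,0,-1],
  ],
)

```text
t: 21.8
tool_pos: [0.4174, -0.1351, 0.1493]
tool_rot: [-3.142, 0.004, -0.001]
contact_force: [-0.2, -0.7, -0.0]
opening: 0.0003
grip_force: 0.0
```

```bash
python3 l.py w8
```

```text
21.8 [ 0.4174 -0.1351  0.1493]
7273.0 [[383, 196], [370, 189], [230, 219], [227, 224], [230, 235], [237, 235], [239, 225], [264, 225], [266, 235], [280, 240], [290, 268], [386, 251]] [[0.4035, -0.2703], [0.411, -0.2544], [0.3748, -0.1116], [0.3691, -0.1083], [0.3565, -0.1111], [0.3565, -0.1186], [0.368, -0.121], [0.368, -0.1473], [0.3564, -0.1495], [0.3503, -0.1647], [0.3238, -0.1751], [0.3394, -0.2842]]
3534.5 [[207, 46], [148, 50], [149, 83], [98, 95], [98, 104], [207, 95]] [[0.5476, -0.0938], [0.5518, -0.0311], [0.5173, -0.0322], [0.5105, 0.0271], [0.5008, 0.0275], [0.5009, -0.0936]]
 dot 553 [114.7  65.6] [[ 0.5277 -0.0246  0.067 ]]
```

Wedge and dot are where they were before the press, and the press held at 8 N for over 0.5 s without the corner giving. Handing in.

```bash
python3 -c "
from station import ctrl
print(ctrl.finish_job())"
```

```text
the job is handed in; nothing more can be done
None
```

The wedge is pushed snug under the short foot (about 7.5 N of push), the corner held an 8 N press on the yellow dot, the balance moved about 1 mm at most, and the hand is clear; the job was handed in at about 22 s, with no verdict returned.

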